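# Load a filter cell on a hand-indexed inspection stage and hold it at the third stop

### The arm

A 6-joint arm with a two-finger parallel gripper is mounted at the origin on the work surface. World frame = base frame: x ahead of the robot, y to its left, z up, the work surface at z = 0. Lengths are in m, angles in rad, forces in N, time in s.
With the tool pointing down it reaches from about 0.3 to 0.775 m from the base axis. Payload 14.6 kg.
Tool frame: the origin (TCP) lies on the mounting face of the last link; the fingertips stand 199 mm ahead of it and the grasp point (between the pads) lies 180 mm ahead of it; z points along the fingers, y is the direction in which the jaws open and shut (so a half turn about z gives the same grasp; the last joint's range is limited). The gripper opens to 94 mm and grips with 3 to 60 N. Pads are 16 mm wide; open, the fingers measure 119 mm over their backs; the gripper's body (75 mm by 177 mm) begins 78 mm behind the grasp point.
Start: joints at [-0.067, 0.3, 1.521, -0, 1.321, -0.067], TCP at [0.55, -0, 0.405] pointing down, gripper open.
Joint ranges: [-3.03, 3.03], [-0.79, 2.21], [0.23, 2.52], [-1.04, 4.18], [0, 3.07], [-2.55, 2.55]. Speed limits (rad/s): [2.22, 2.22, 2.57, 3.14, 3.14, 3.14].

### API

Orientations are given as [roll, pitch, yaw] about the fixed x, y, z axes, in that order (R = Rz(yaw) Ry(pitch) Rx(roll)).
In Python, from station import sensors, vision, job gives the robot as it stands. The module is installed in compiled form; this text tells all that it offers.
- The arm moves only by the tool arm_command, never from a script. Its argument "plan" is one flat list of numbers, 5 for each row, row after row: the closure, from -1 (fully open) to 1 (shut), so that 0 is half open, then the shift along the world's x, y, z scaled (see below), then the turn about the world's z scaled (see below). A call has 1 to 20 rows; each row is the pose to reach, as a shift and turn from the pose commanded when the call began; what a row does not reach only later rows make up. The controller multiplies each number of a shift by 400 mm and each number of a turn by 120 degrees. A row lasts 1/10 s, in which the tool goes at most 50 mm and 8.59 degrees, less where a joint would pass 70% of its speed; a pose out of reach is approached as far as the arm can. A call with a number of a shift or a turn outside -1 to 1 is refused whole. A call with a gripper value outside its range is refused whole. The fingers move at their own pace and stop on an object; "newtons" is the grip in N (left out, the last holds). Time passes only in rows, so rows that repeat a pose let the fingers close. It gives the time, the measured TCP pose, the force and the opening at its end, in the units of the state.
- sensors.get_obs(): the state, without advancing time (a new reading comes with each control period).
- vision.camera(name): name is "scene" or "side" or "wrist"; returns the picture (400x640x3 uint8, blue, green, red); there is no depth.
- vision.camera_params(name): a dict with "intrinsics" (3x3 intrinsics, pixels), "k1" (the pictures are not rectified: a ray, as slopes to the right and down, at radius r is drawn at 1 + k1 r^2 times it, then the intrinsics apply), "rvec" (rotation vector, rad) and "tvec" (3), from world to camera coordinates, as OpenCV has them. Camera axes: x right, y down, z forward; pixel columns grow to the right and rows downward; lengths in m; the calibration is good to about 2 mm. A picture is of the moment at which its call begins: read the wrist's pose just before it. camera_params takes no time and is no camera call; for the wrist camera it gives the pose at the moment of the call.
- job.hand_in(): hands the job in, once; it reports no verdict.
Trained networks look in the newest picture that a camera, given by its name, has taken for a name from the list of things; names that differ only in an ending like _2 or _b are one class to them, and where a whole thing is asked for, a point or a joint stands for the part that bears it (a point fixed in the world has none). Each returns a list of dicts, best first, with "confidence" (0 to 1); they miss things now and then, are a little off and sometimes report something else, mostly with a low value. They report only what shows in the picture. A call takes as long as a camera call. They do not tell look-alikes from the thing itself.
- vision.search_frame(name, camera): "at" ([row, column] in pixels, amid what is visible of it).
- vision.silhouettes(name, camera): "mask" (400x640 bool, what is visible of it) and "at" ([row, column] in pixels, amid what is visible of it).
- vision.pinpoint(name, camera): "at" ([row, column] in pixels: a listed point, or the origin of a listed thing).
The state is a dict: "time_s": time; "qpos": joint angles; "joint_vel": joint speeds; "tau": joint torques, N m; "ee_pos": TCP position; "eef_rot": TCP orientation; "force": force on the tool from outside, world axes, zero at the start; "moment": the same for the moment, N m; "grip_width": finger opening in m.
Only numpy, scipy, OpenCV 4.12 (cv2) and the standard library are available. Lean on these libraries where they do the work, as an engineer would, in place of code of your own. Each camera call takes 0.05 s, during which the arm holds its last target.

### The job

Pick up the filter cell (the rectangular one on a flat carrier plate) and set it down flat in the middle of the round stage plate, between its dowel pins, with its long side in line with the two pins that stand farthest apart; place it, do not drop it. Let go of it, then grip the knurled index knob and turn it clockwise, counting the clicks, to the third one, without running on to the fourth click. Finish there still gripping the knob, because the return spring turns the stage back as soon as it is let go; leave the other things on the bench where they are.

Things in the scene. Friction and masses are not known exactly. Their poses are not given: they have to be found in the camera images.
- cell_centre (a point): Filter cell, loose left or right of the stage: gold-finished flat carrier plate 60 x 44 x 5 mm with a black housing 30 x 30 mm, 18 mm high, in its middle, round window on top; 23 mm high in all, 0.07 to 0.13 kg. This is its centre, 11.5 mm above the underside. x along the 60 mm side, z up. Grip the housing from above, fingertips clear of the carrier plate, whose top is 6.5 mm below here.
- nest (a point): Centre of the upper face of the round aluminium stage plate (112 mm across, 40 mm above the bench). Six steel pins, 5 mm across, 6 mm high, stand at x = +-35, y = 0 and at x = +-18, y = +-27 mm, so the carrier plate, long side along x, has 2.5 mm of room to each pin. Axes turn with the plate, z up. The seated cell's centre lies 11.5 mm above this point; either way round will do.
- index_knob (a joint): Index knob's angle, rad: 0 at the load stop (start), growing clockwise seen from above, hard stop at 1.745. A spring plunger clicks into a scalloped disc every 20 degrees (0.349): third stop 1.047, crests half-way between. A belt turns the stage plate equally, same way. A return spring winds both back to 0 when let go. Turning takes 0.1 to 0.33 N m, jumping up by 0.18 on leaving each stop.
- knob: Black knurled round grip of the index knob: upright cylinder 36 mm across, its underside 38 mm and its top 70 mm above the bench, white pointer line on top. Origin on the knob's axis at bench height, z up; turns with the knob. Below it is a scalloped steel disc 78 mm across, its top 24 mm above the bench, with a spring plunger block (32 mm high) on its +x side.
- knob_grip (a point): Point on the knob's axis at the height to grip, 55 mm above the bench and 15 mm below the knob's top. The knob's axis stands 138 mm from the stage plate's.
- stage_base: Base of the stage: dark grey plate 160 x 300 x 12 mm bolted to the bench, with the stage plate's axis at y = +68 mm and the knob's at y = -70 mm. Origin mid underside; x points to the far side, where a black lamp tube (34 mm across, top 81 mm above the bench) aims at the stage plate, beginning 105 mm from its centre in +x.
- lens_tube: Bystander: a round black lens tube 42 mm across and 22 mm high, standing on the other side of the stage. Not to be moved. Origin at the centre of its underside.
- driver: Bystander: a screwdriver 170 mm long with a black handle, lying on the bench. Not to be moved. Lies along its x axis.
- swab_jar: Bystander: a clear jar with a white cap, 48 mm across and 60 mm high. Not to be moved. Origin at the centre of its underside.
Mind the look-alikes: they are no part of the job. What is shaped like the part that bears cell_centre but green or turquoise is not meant.

How it is judged:
On the way, in this order (a step that is already met when the one before it is completed fails the run):
1. the filter cell lies flat between the dowel pins, let go of, with the knob still at the load stop (horizontal distance between cell_centre and nest below 0.0045 m and z of cell_centre in the frame of nest between 0.0095 and 0.0135 m and angle between the x axis of cell_centre and the x axis of nest, either way round below 0.14 rad and angle between cell_centre's own z axis and vertical below 0.04 rad and contact force between the fingers and filter_cell below 0.1 N and value of joint index_knob below 0.15 rad), for 0.2 s.
2. the gripped knob is at the third stop (value of joint index_knob between 0.937 and 1.157 rad and contact force between the fingers and knob above 3 N), for 0.5 s.
At the end, for the whole second after the job is handed in: The fingers hold the knob still (over 3 N) within 0.11 rad of the third stop at 1.047 rad; the untouched filter cell lies flat between the pins, centre within 4.5 mm of the plate's centre, long side within 0.14 rad of the line of the two outermost pins (all of step 2 and velocity of joint index_knob between -0.1 and 0.1 rad/s and horizontal distance between cell_centre and nest below 0.0045 m and z of cell_centre in the frame of nest between 0.0095 and 0.0135 m and angle between the x axis of cell_centre and the x axis of nest, either way round below 0.14 rad and angle between cell_centre's own z axis and vertical below 0.04 rad and contact force between each of the arm, the fingers and filter_cell below 0.1 N); the arm keeps its last pose, push and grip.
It fails at once if the knob is run past the third stop into the fourth click (beyond 1.35 rad) (value of joint index_knob above 1.35 rad).
It fails at once if the filter cell is dropped (falls freely faster than 0.4 m/s, about 8 mm) or thrown (linear speed of filter_cell above 0.4 m/s and contact force between the fingers and filter_cell below 0.05 N).
It fails at once if the filter cell is tipped over (angle between cell_centre's own z axis and vertical above 0.7 rad).
It fails at once if a bystander is moved by more than 25 mm (distance of any of lens_tube, driver, swab_jar from where it was at the start of the episode above 0.025 m).
It also fails if it takes over 61 s, if anything falls off the work surface, if the arm or the gripper's body presses on something with over 40 N, if the wrist force passes 120 N, or if a joint passes its speed limit or range.

## Working session

There is one attempt and no reset: what is moved stays moved. The work goes in short steps, Python scripts to look and compute and a tool call to move; the robot and the scene stay as the last step left them, time stands still between calls to the robot, and variables do not carry over. Pictures are saved under pics/ and viewed, and the job is handed in when it is done.

Besides the shell and the picture viewer there is one more tool, called after ">>>" in YAML: its name, and indented under it one key for each argument. arm_command: Moves the arm, as the interface text tells. Its arguments: {"type":"object","properties":{"plan":{"type":"array"},"newtons":{"type":"number"}},"required":["plan"]}

```bash
mkdir -p pics; python3 - <<'E'
from station import sensors, vision, job
import cv2
o=sensors.get_obs()
print(o)
for c in ["scene","side","wrist"]:
    im=vision.camera(c); cv2.imwrite(f"pics/{c}0.png",im); print(c,vision.camera_params(c))
E
```

```text
{'time_s': 0.0, 'qpos': array([-6.66131580e-02,  3.00471832e-01,  1.52157814e+00,  9.20816875e-06,
        1.32073231e+00, -6.65779239e-02]), 'joint_vel': array([-0.0020628 , -0.00011555,  0.00057393,  0.0008672 ,  0.00126075,
       -0.00093143]), 'tau': array([-1.53750298e-03, -5.31805658e+01, -3.52735734e+01,  7.07558286e-02,
        2.43994006e-02, -4.79655944e-05]), 'ee_pos': array([ 5.49965819e-01, -7.25128484e-06,  4.04087043e-01]), 'eef_rot': array([-3.14040625e+00, -8.80438423e-05,  1.57075876e+00]), 'force': array([0.03313498, 0.14705853, 0.57130079]), 'moment': array([-0.00428865,  0.03148624, -0.02255758]), 'grip_width': 0.0938254680681563}
scene {'intrinsics': array([[368.31557611,   0.        , 320.06190289],
       [  0.        , 368.31557611, 201.21417132],
       [  0.        ,   0.        ,   1.        ]]), 'k1': -0.04420703864101759, 'rvec': array([ 1.01633429,  2.34294029, -1.11684995]), 'tvec': array([ 0.41025739, -0.17414862,  1.27009934])}
side {'intrinsics': array([[433.10248906,   0.        , 325.71030854],
       [  0.        , 433.10248906, 190.83840868],
       [  0.        ,   0.        ,   1.        ]]), 'k1': -0.12109468583527355, 'rvec': array([ 2.39418444, -0.52737893,  0.21372875]), 'tvec': array([-0.50254602,  0.16163093,  1.09536688])}
wrist {'intrinsics': array([[353.13628897,   0.        , 323.40808409],
       [  0.        , 353.13628897, 195.07748761],
       [  0.        ,   0.        ,   1.        ]]), 'k1': -0.07598980140126785, 'rvec': array([-2.88731439e+00, -9.45210612e-04,  1.07493547e-03]), 'tvec': array([-0.54932027, -0.02643588,  0.39112348])}
```

View pics/scene0.png

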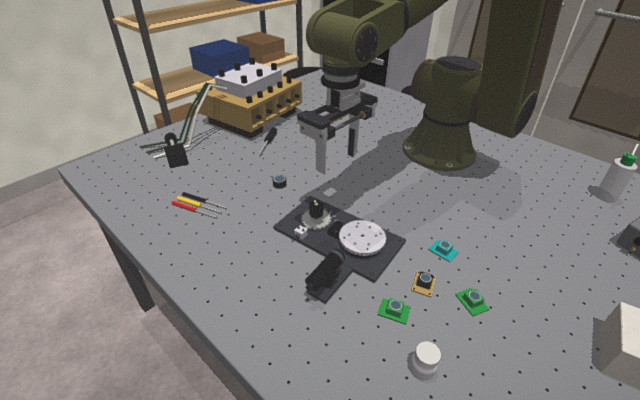

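View pics/side0.png

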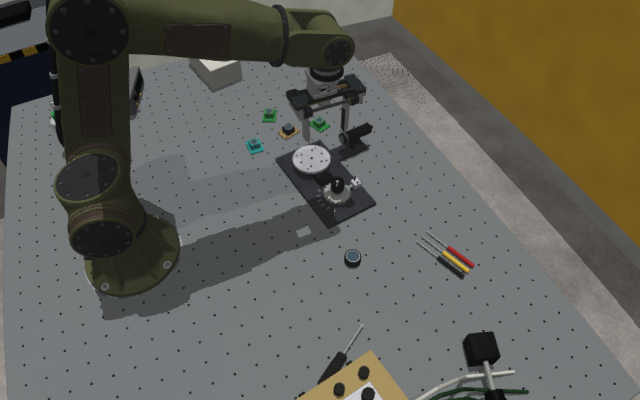

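View pics/wrist0.png

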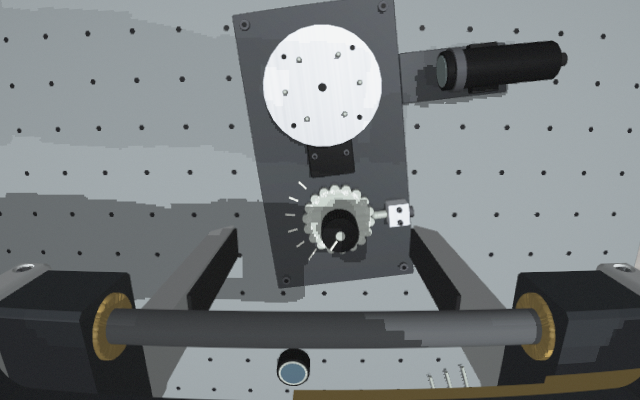

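The only gold cell is at scene (282,424). The look-alikes are turquoise at (249,445) and green at (300,474) and (309,395). All of them are left of the stage. Next I'll make a close crop and a rough position fix.

```bash
cat > h.py <<'E'
import numpy as np, cv2
from station import sensors, vision, job
def par(n):
    p=vision.camera_params(n); R=cv2.Rodrigues(np.array(p['rvec'],float))[0]; return p,R,np.array(p['tvec'],float)
def ray(n,px,P=None):  # px list of (row,col)
    p,R,t=P or par(n)
    K=p['intrinsics']; d=np.array([p['k1'],0,0,0,0.])
    uv=np.array([[c,r] for r,c in px],float).reshape(-1,1,2)
    # model: drawn = (1+k1 r^2)*ray
    q=cv2.undistortPoints(uv,K,d,None,None,None,(3,100,1e-10)) if False else cv2.undistortPointsIter(uv,K,d,None,None,(3,100,1e-10))
    q=q.reshape(-1,2); D=np.c_[q,np.ones(len(q))]@R
    return -R.T@t, D
def onz(n,px,z,P=None):
    C,D=ray(n,px,P); return C+D*((z-C[2])/D[:,2])[:,None]
def proj(n,X,P=None):
    p,R,t=P or par(n); X=np.atleast_2d(np.array(X,float))
    uv=cv2.projectPoints(X,np.array(p['rvec'],float),t,p['intrinsics'],np.array([p['k1'],0,0,0,0.]))[0].reshape(-1,2)
    return uv[:,::-1]
E
python3 - <<'E'
from h import *
im=cv2.imread('pics/scene0.png')
cv2.imwrite('pics/crop1.png',cv2.resize(im[230:390,340:540],None,fx=4,fy=4*0.9,interpolation=cv2.INTER_CUBIC))
for n in ['scene','side','wrist']:
    C,D=ray(n,[(200,320)]); print(n,C,D)
print('cell',onz('scene',[(279,425)],.023), onz('side',[(129,290)],.023))
for c,l in [('turq',(248,445)),('g1',(299,474)),('g2',(308,395))]: print(c,onz('scene',[l],.015))
for c,l in [('stage w',(87,322))]: print(c,onz('wrist',[l],.04), onz('scene',[(237,362)],.04))
print('knob top w',onz('wrist',[(232,340)],.07))
print('lens',onz('wrist',[(370,293)],.022))
E
```

```text
scene [1.08817415 0.44276594 0.6569829 ] [[-0.57602365 -0.52775554 -0.62424493]]
side [ 0.19363038 -0.73571108  0.94854738] [[ 0.26641865  0.57010694 -0.77757352]]
wrist [0.54959385 0.07310246 0.38474904] [[-0.0102911  -0.26504361 -0.96433057]]
cell [[0.54805989 0.26247258 0.023     ]] [[0.54513888 0.24693641 0.023     ]]
turq [[0.4238897  0.24663702 0.015     ]]
g1 [[0.51746908 0.36511373 0.015     ]]
g2 [[0.65038716 0.25405744 0.015     ]]
stage w [[0.54797986 0.08854128 0.04      ]] [[0.55358888 0.0903763  0.04      ]]
knob top w [[ 0.56512425 -0.04483906  0.07      ]]
lens [[ 0.51155819 -0.24656449  0.022     ]]
```

View pics/crop1.png

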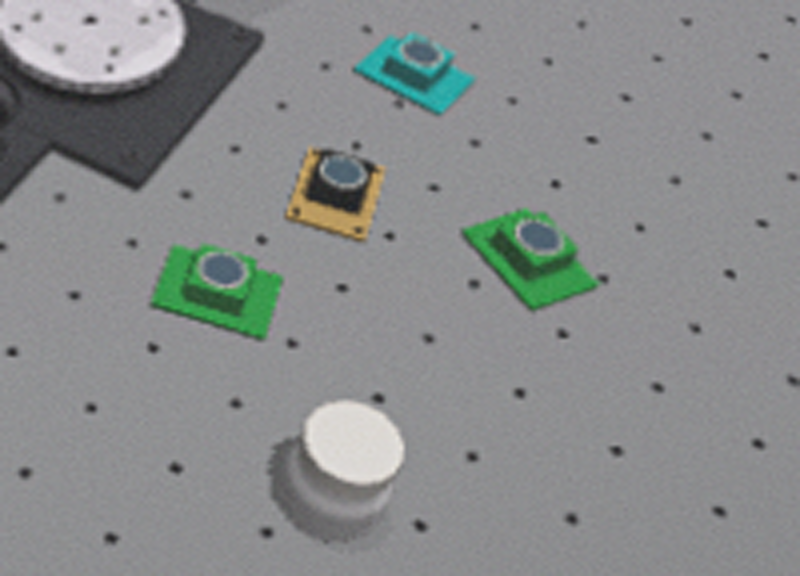

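The crop at (170,345) shows a gold plate with a black housing, so that is the right cell, at about (0.548, 0.258). Next come close, matching wrist views of the stage and then of the cell.

>>> arm_command:
  plan: [-1,0,0.15,-0.2125,0,-1,0,0.15,-0.2125,0,-1,0,0.15,-0.2125,0,-1,0,0.15,-0.2125,0,-1,0,0.15,-0.2125,0]

```text
time_s: 0.65
ee_pos: [0.5504, 0.0594, 0.321]
eef_rot: [3.14, 0.0, 1.571]
force: [-0.2, 0.1, 0.9]
grip_width: 0.0941
```

```bash
python3 - <<'E'
from h import *
import pickle
o=sensors.get_obs(); P=par('wrist'); im=vision.camera('wrist'); cv2.imwrite('pics/w1.png',im); pickle.dump(P,open('w1.p','wb'))
print(o['ee_pos'],o['eef_rot'],o['time_s'],o['grip_width'],o['joint_vel'].round(3))
for n in ['nest','knob_grip']:
    for r in vision.pinpoint(n,'wrist')[:2]: print(n,r)
E
```

```text
[0.55036871 0.0594243  0.32102301] [3.13966810e+00 4.24707782e-05 1.57052267e+00] 0.65 0.09405669211029714 [-0.008 -0.012 -0.003  0.001 -0.003  0.002]
knob_grip {'at': [334.1, 338.2], 'confidence': 0.95}
```

View pics/w1.png

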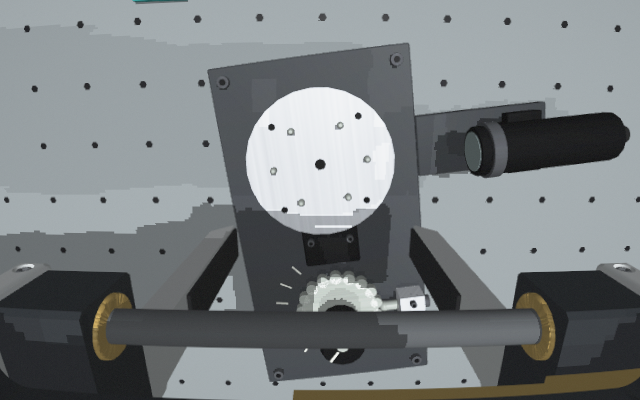

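>>> arm_command:
  plan: [-1,0,0.1,0,0,-1,0,0.25,0,0,-1,0,0.4,0,0,-1,0,0.425,0,0,-1,0,0.425,0,0,-1,0,0.425,0,0,-1,0,0.425,0,0]

```text
time_s: 1.5
ee_pos: [0.5503, 0.2288, 0.32]
eef_rot: [3.141, -0.0, 1.569]
force: [-0.2, 0.1, 0.7]
grip_width: 0.0941
```

```bash
python3 - <<'E'
from h import *
import pickle
o=sensors.get_obs(); P=par('wrist'); im=vision.camera('wrist'); cv2.imwrite('pics/w2.png',im); pickle.dump(P,open('w2.p','wb'))
print(o['ee_pos'],o['eef_rot'],o['time_s'],o['grip_width'],o['joint_vel'].round(3))
for r in vision.pinpoint('cell_centre','wrist'): print(r, onz('wrist',[r['at']],.0115,P))
E
```

```text
[0.55025541 0.22878637 0.32003725] [ 3.14114144e+00 -4.81259119e-05  1.56949636e+00] 1.5 0.09409085070796855 [-0.008 -0.002  0.003  0.001  0.001  0.003]
{'at': [171.8, 170.5], 'confidence': 0.91} [[0.42106518 0.24717021 0.0115    ]]
{'at': [153.6, 316.7], 'confidence': 0.89} [[0.54458643 0.26198157 0.0115    ]]
{'at': [163.8, 440.6], 'confidence': 0.74} [[0.64786629 0.25364944 0.0115    ]]
{'at': [20.7, 279.1], 'confidence': 0.64} [[0.51634411 0.36434274 0.0115    ]]
```

View pics/w2.png

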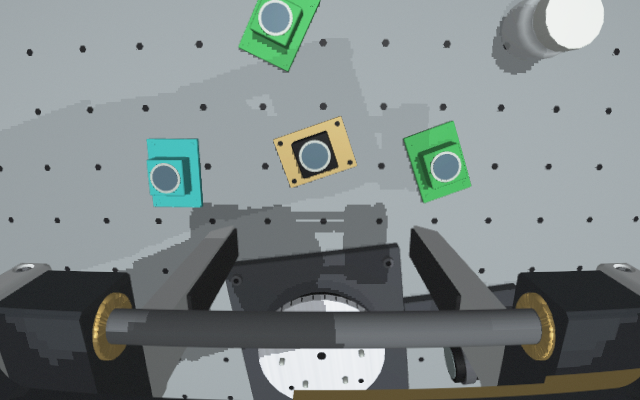

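```bash
python3 - <<'E'
from h import *
a=cv2.imread('pics/w1.png')[80:240,230:410]; b=cv2.imread('pics/w2.png')[105:200,260:370]
cv2.imwrite('pics/z1.png',cv2.resize(a,None,fx=4.4,fy=3.7,interpolation=cv2.INTER_CUBIC))
cv2.imwrite('pics/z2.png',cv2.resize(b,None,fx=6,fy=6,interpolation=cv2.INTER_CUBIC))
E
```

```text
(no output)
```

View pics/z1.png

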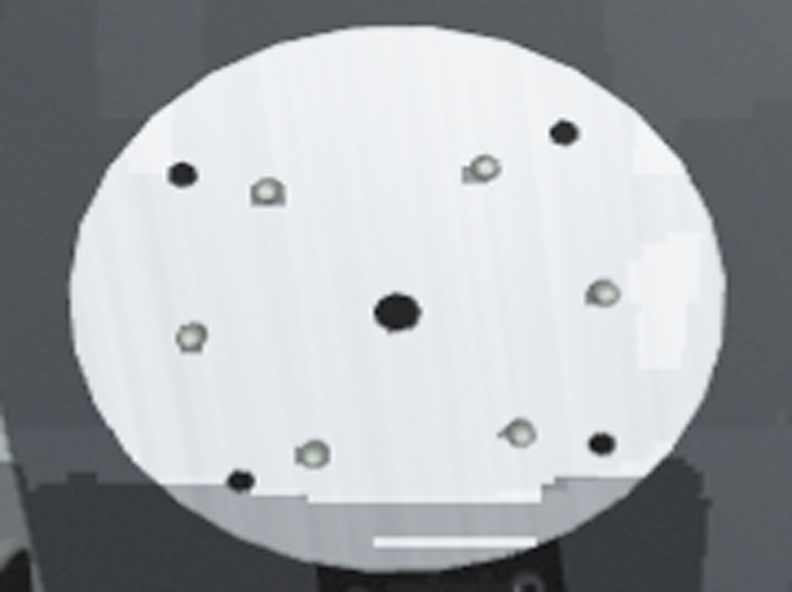

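View pics/z2.png

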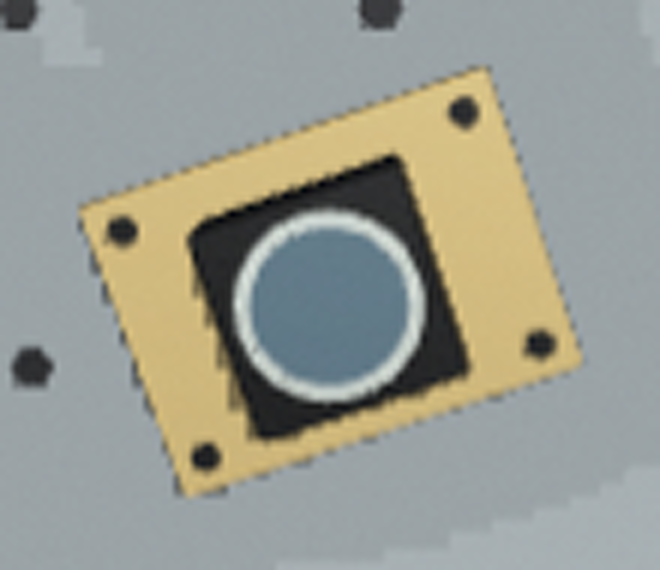

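```bash
python3 - <<'E'
from h import *
import pickle
P1=pickle.load(open('w1.p','rb'));P2=pickle.load(open('w2.p','rb'))
f1=lambda L:[(80+(y+.5)/3.7-.5,230+(x+.5)/4.4-.5) for x,y in L]
f2=lambda L:[(105+(y+.5)/6-.5,260+(x+.5)/6-.5) for x,y in L]
pins=np.array([[-18,27],[18,27],[35,0],[-35,0],[-18,-27],[18,-27]])/1000
def sim(m,w):
    M,_=cv2.estimateAffinePartial2D(m.astype(np.float32),w.astype(np.float32)); s=np.hypot(M[0,0],M[1,0]); r=w-(m@M[:,:2].T+M[:,2]); return M[:,2],np.arctan2(M[1,0],M[0,0]),s,(r*1000).round(1).tolist()
px=f1([(268,188),(486,167),(604,291),(192,336),(314,452),(521,431)])
print('pins',sim(pins,onz('wrist',px,.046,P1)[:,:2]))
print('hole',onz('wrist',f1([(397,312)]),.04,P1))
cor=np.array([[-30,22],[30,22],[30,-22],[-30,-22]])/1000
print('cell',sim(cor,onz('wrist',f2([(82,208),(488,68),(582,362),(186,494)]),.004,P2)[:,:2]))
print('win',onz('wrist',f2([(330,306)]),.023,P2))
print('knob',onz('wrist',[(334.1,338.2)],.055,P1))
print('holes',onz('wrist',f2([(122,230),(463,112),(540,343),(205,457)]),.005,P2))
# grasp point location in wrist image, with tcp pose of w2
print(proj('wrist',[[.5503,.2288,.14]],P2))
E
```

```text
pins (array([0.54801211, 0.08941853]), np.float64(0.12561025983128743), np.float64(0.9874287029467518), [[-0.0, 0.2], [0.1, -0.2], [-0.0, 0.1], [-0.1, -0.3], [-0.0, 0.1], [0.0, 0.1]])
hole [[0.54789766 0.08858633 0.04      ]]
cell (array([0.54318549, 0.26215408]), np.float64(0.32496141281496405), np.float64(0.9887115536387536), [[0.0, -0.2], [0.2, -0.1], [0.1, 0.3], [-0.3, 0.0]])
win [[0.54312075 0.26199813 0.023     ]]
knob [[ 0.56262907 -0.04862699  0.055     ]]
holes [[0.51379024 0.27011207 0.005     ]
 [0.56111054 0.28621706 0.005     ]
 [0.5722135  0.25415825 0.005     ]
 [0.52468828 0.23777601 0.005     ]]
[[256.63198462 323.99808499]]
```

Wrist views: the pins fit with 0.3 mm residuals, giving the nest at (0.548, 0.0894) and yaw 0.126. The cell is at (0.5432, 0.2621) with yaw 0.325. I'll pre-shape the gripper and go over the cell.

>>> arm_command:
  plan: [-0.3,-0.017,0.0805,-0.05,0.07,-0.3,-0.017,0.0805,-0.1,0.14,-0.3,-0.017,0.0805,-0.175,0.155,-0.3,-0.017,0.0805,-0.175,0.155,-0.3,-0.017,0.0805,-0.175,0.155,-0.3,-0.017,0.0805,-0.175,0.155]

```text
time_s: 2.2
ee_pos: [0.5437, 0.2619, 0.2514]
eef_rot: [3.139, -0.0, 1.894]
force: [0.3, -0.3, -0.5]
grip_width: 0.0612
```

```bash
python3 - <<'E'
from h import *
import pickle
o=sensors.get_obs(); P=par('wrist'); im=vision.camera('wrist'); cv2.imwrite('pics/w3.png',im); pickle.dump(P,open('w3.p','wb'))
print(o['ee_pos'],o['eef_rot'],o['time_s'],o['grip_width'],o['joint_vel'].round(3))
cv2.imwrite('pics/side3.png',cv2.resize(vision.camera('side')[60:220,200:400],None,fx=4,fy=3.6,interpolation=cv2.INTER_CUBIC))
E
```

```text
[0.54368282 0.26189272 0.2514105 ] [ 3.13936443e+00 -1.51521316e-04  1.89366803e+00] 2.2 0.061231504897643875 [ 0.004 -0.004  0.001  0.001 -0.005 -0.004]
```

View pics/w3.png

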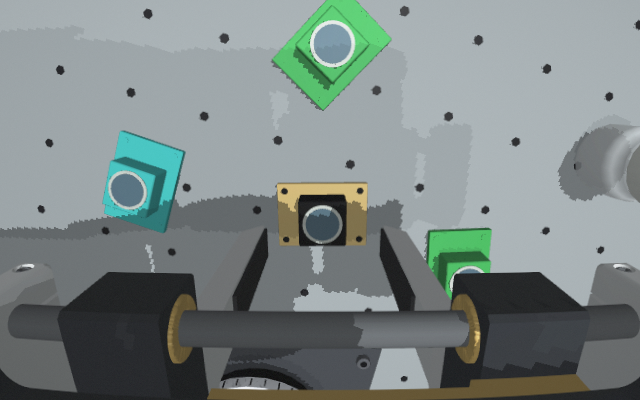

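View pics/side3.png

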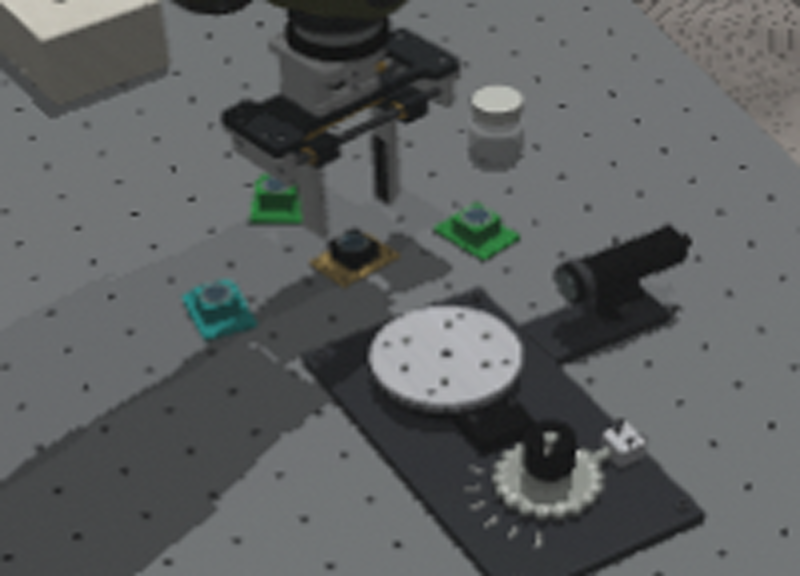

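The wrist view shows the gold cell square to the jaws and centred: the window is at (223,322) and the finger gap is centred on column 323. A quick re-measure from here, then I go down.

```bash
python3 - <<'E'
from h import *
import pickle
P=pickle.load(open('w3.p','rb'))
print(onz('wrist',[(223,322)],.023,P)); print(onz('wrist',[(183,277),(182.5,367.5),(245,367.5),(245,277)],.005,P))
E
```

```text
[[0.54283851 0.26255672 0.023     ]]
[[0.50786161 0.27359157 0.005     ]
 [0.56430545 0.29283341 0.005     ]
 [0.57972352 0.25135064 0.005     ]
 [0.5203844  0.23151939 0.005     ]]
```

>>> arm_command:
  plan: [-0.3,0,0,-0.06,0,-0.3,0,0,-0.105,0,-0.3,0,0,-0.105,0,-0.3,0,0,-0.105,0,-0.3,0,0,-0.105,0]

```text
time_s: 2.8
ee_pos: [0.5435, 0.2623, 0.2092]
eef_rot: [3.14, -0.0, 1.895]
force: [0.8, 1.1, -0.9]
grip_width: 0.0612
```

>>> arm_command:
  plan: [-0.3,0,0,-0.005,0,0.0,0,0,-0.005,0,0.5,0,0,-0.005,0,0.5,0,0,-0.005,0,0.5,0,0,-0.005,0,0.5,0,0,-0.005,0]
  newtons: 15

```text
time_s: 3.4
ee_pos: [0.5432, 0.2622, 0.2057]
eef_rot: [-3.142, -0.0, 1.895]
force: [-0.4, -0.1, 0.8]
grip_width: 0.03
```

>>> arm_command:
  plan: [0.5,0,0,0.02,0,0.5,0,0,0.08,0,0.5,0,0,0.15,0,0.5,0,0,0.22,0,0.5,0,0,0.22,0,0.5,0,0,0.22,0,0.5,0,0,0.22,0]

```text
time_s: 4.1
ee_pos: [0.5429, 0.2621, 0.2924]
eef_rot: [-3.14, 0.0, 1.895]
force: [0.3, -0.4, -1.0]
grip_width: 0.0301
```

```bash
python3 - <<'E'
from h import *
import pickle
o=sensors.get_obs(); P=par('wrist'); im=vision.camera('wrist'); cv2.imwrite('pics/w4.png',im); pickle.dump(P,open('w4.p','wb'))
print(o['ee_pos'],o['eef_rot'],o['time_s'],o['grip_width'],o['force'])
cv2.imwrite('pics/w4z.png',cv2.resize(im[180:330,230:420],None,fx=4,fy=4,interpolation=cv2.INTER_CUBIC))
E
```

```text
[0.54294728 0.26209242 0.29240707] [-3.13961711e+00  1.08153702e-04  1.89540137e+00] 4.1 0.03012006241066677 [ 0.30669832 -0.41740907 -1.03360886]
```

View pics/w4z.png

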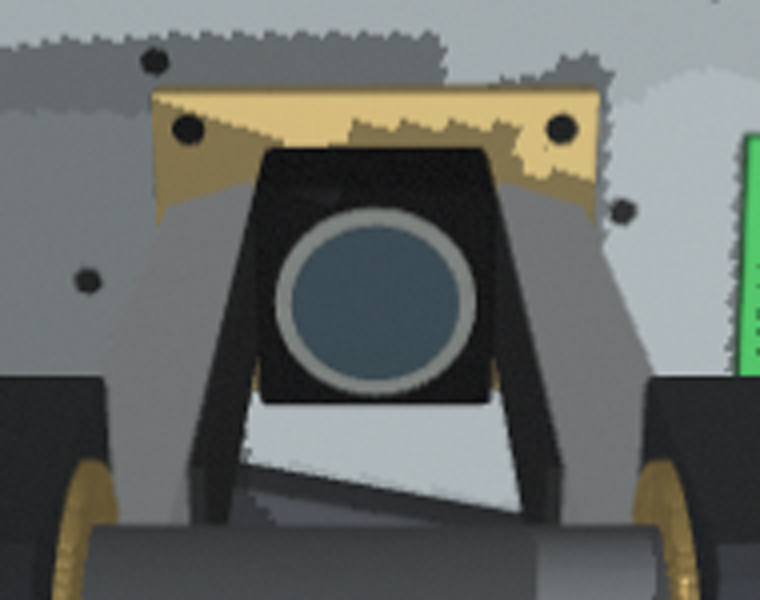

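```bash
python3 - <<'E'
from h import *
import pickle
P=pickle.load(open('w4.p','rb'))
f=lambda L:[(180+(y+.5)/4-.5,230+(x+.5)/4-.5) for x,y in L]
w=onz('wrist',f([(376,302)]),.1097,P)[0]; e=np.array([.54295,.26209]); a=1.89540-np.pi/2
Rt=np.array([[np.cos(a),np.sin(a)],[-np.sin(a),np.cos(a)]])
print('win in jaw frame (jaw, perp) mm',Rt@(w[:2]-e)*1000)
c=onz('wrist',f([(153,91),(600,91)]),.0917,P)
print((Rt@(c[:,:2]-e).T).T*1000, np.arctan2(*(c[1]-c[0])[1::-1])-a)
E
```

```text
win in jaw frame (jaw, perp) mm [-0.49005197 -0.3296909 ]
[[-30.32047077  22.00511268]
 [ 29.37696851  22.07108004]] 0.001105027843362194
```

>>> arm_command:
  plan: [0.5,0.003,-0.06,0,-0.02,0.5,0.006,-0.16,0,-0.05,0.5,0.009,-0.26,0,-0.08,0.5,0.013,-0.35,0,-0.095,0.5,0.013,-0.41,0,-0.095,0.5,0.013,-0.431,0,-0.095,0.5,0.013,-0.431,-0.04,-0.095,0.5,0.013,-0.431,-0.08,-0.095,0.5,0.013,-0.431,-0.08,-0.095,0.5,0.013,-0.431,-0.08,-0.095,0.5,0.013,-0.431,-0.08,-0.095]

```text
time_s: 5.25
ee_pos: [0.5486, 0.0902, 0.2623]
eef_rot: [3.141, -0.0, 1.697]
force: [-0.1, 0.2, -1.8]
grip_width: 0.0301
```

```bash
python3 - <<'E'
from h import *
import pickle
o=sensors.get_obs(); P=par('wrist'); im=vision.camera('wrist'); cv2.imwrite('pics/w5.png',im); pickle.dump(P,open('w5.p','wb'))
print(o['ee_pos'],o['eef_rot'],o['time_s'],o['grip_width'],o['force'])
cv2.imwrite('pics/w5z.png',cv2.resize(im[130:330,210:430],None,fx=3.5,fy=3,interpolation=cv2.INTER_CUBIC))
for n,(r,c) in [('side',(90,240)),('scene',(170,300))]:
    cv2.imwrite(f'pics/{n}5.png',cv2.resize(vision.camera(n)[r:r+120,c:c+150],None,fx=5,fy=5,interpolation=cv2.INTER_CUBIC)[:600])
E
```

```text
[0.5485673  0.09015305 0.26229837] [ 3.14076110e+00 -1.68588541e-05  1.69687132e+00] 5.25 0.030050465644016363 [-0.11345401  0.199138   -1.7574372 ]
```

View pics/w5z.png

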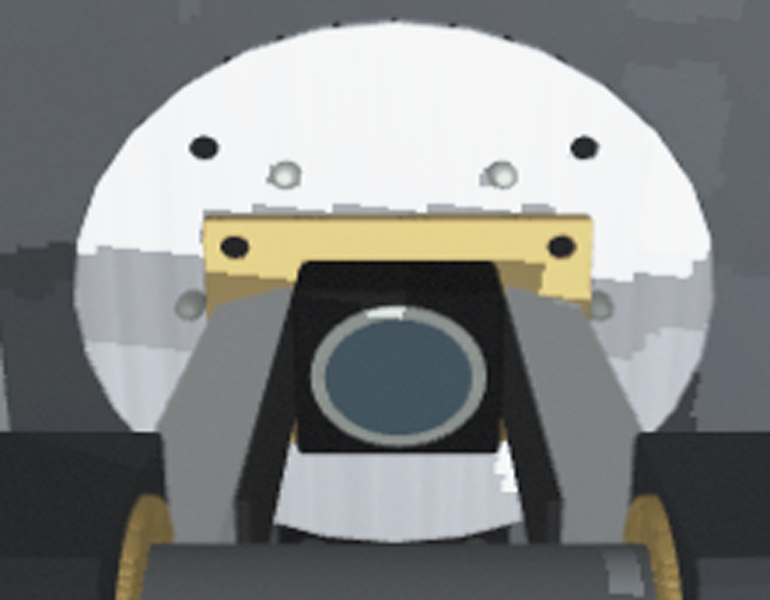

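View pics/side5.png

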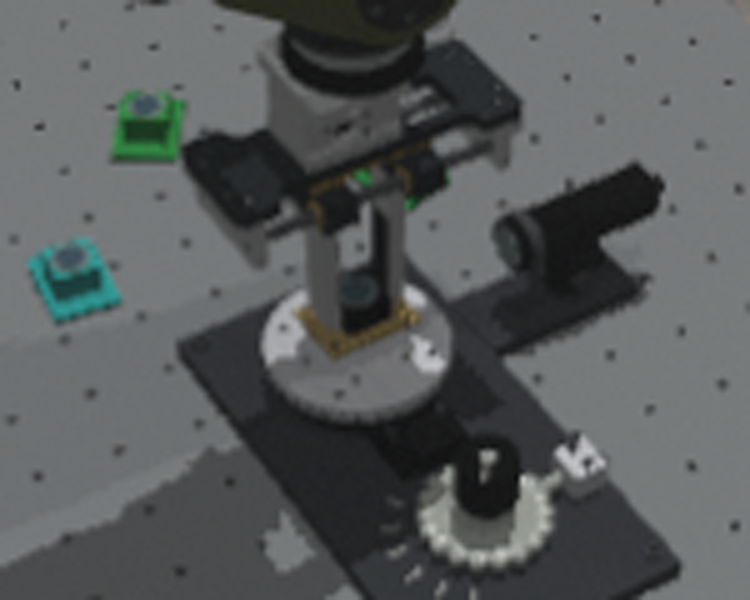

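View pics/scene5.png

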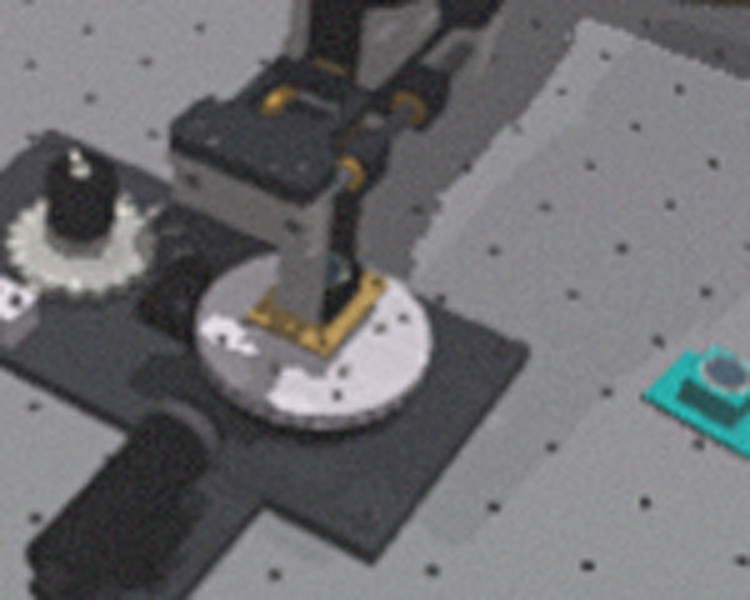

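```bash
python3 - <<'E'
from h import *
import pickle
P=pickle.load(open('w5.p','rb'))
f=lambda L:[(130+(y+.5)/3-.5,210+(x+.5)/3.5-.5) for x,y in L]
w=onz('wrist',f([(399,376)]),.0796,P)[0]; e=np.array([.54857,.09015]); a=1.69687-np.pi/2
Rt=np.array([[np.cos(a),np.sin(a)],[-np.sin(a),np.cos(a)]])
J=lambda L,z:((Rt@(onz('wrist',f(L),z,P)[:,:2]-e).T).T*1000).round(2)
print('win',J([(399,376)],.0796))
print('plate',J([(204,216),(592,216)],.0616))
print('pins',J([(287,173),(503,173),(189,303),(601,303)],.046))
E
```

```text
win [[-0.04 -0.25]]
plate [[-29.77  22.42]
 [ 29.4   22.45]]
pins [[-18.35  26.59]
 [ 17.01  26.6 ]
 [-35.58   0.19]
 [ 34.24   0.22]]
```

>>> arm_command:
  plan: [0.5,-0.001,-0.0005,-0.015,0,0.5,-0.001,-0.0005,-0.03,0,0.5,-0.001,-0.0005,-0.03,0,0.5,-0.001,-0.0005,-0.03,0]

```text
time_s: 5.8
ee_pos: [0.548, 0.0896, 0.2494]
eef_rot: [-3.141, -0.0, 1.696]
force: [-0.3, -0.8, -1.6]
grip_width: 0.0295
```

>>> arm_command:
  plan: [0.5,0,0,-0.004,0,0.5,0,0,-0.006,0,0.5,0,0,-0.008,0,0.5,0,0,-0.008,0]

```text
time_s: 6.2
ee_pos: [0.548, 0.0896, 0.2464]
eef_rot: [-3.142, -0.0, 1.696]
force: [1.0, -0.1, -0.7]
grip_width: 0.0296
```

>>> arm_command:
  plan: [0.5,0,0,-0.002,0,0.5,0,0,-0.003,0,0.5,0,0,-0.003,0]

```text
time_s: 6.5
ee_pos: [0.548, 0.0896, 0.2456]
eef_rot: [3.141, 0.0, 1.696]
force: [-1.8, -0.3, 4.1]
grip_width: 0.0299
```

```bash
python3 - <<'E'
from h import *
o=sensors.get_obs(); im=vision.camera('wrist')
print(o['ee_pos'],o['eef_rot'],o['time_s'],o['grip_width'],o['force'])
o=sensors.get_obs();print(o['ee_pos'],o['force'])
cv2.imwrite('pics/w6z.png',cv2.resize(im[130:330,210:430],None,fx=3.5,fy=3,interpolation=cv2.INTER_CUBIC))
E
```

```text
[0.54802073 0.0896081  0.24562939] [3.14133430e+00 2.80088265e-05 1.69646956e+00] 6.5 0.029937027708875914 [-1.84104045 -0.32464437  4.08293655]
[0.54802312 0.08961881 0.24565228] [-2.7827018  -0.03720598  5.57599958]
```

View pics/w6z.png

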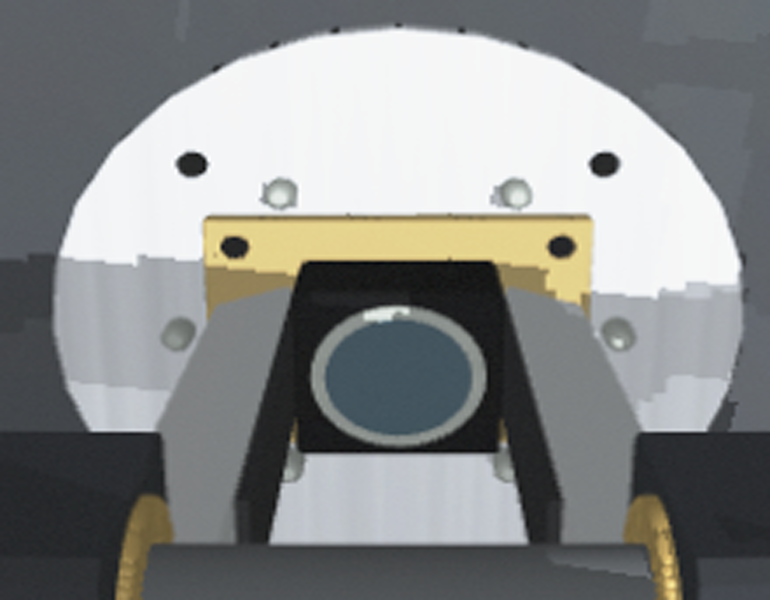

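Contact force is 5.6 N at the expected height, and the plate sits clear of all visible pins. Now I'll release and lift.

>>> arm_command:
  plan: [0.2,0,0,0.001,0,0.0,0,0,0.002,0,-0.2,0,0,0.002,0,-0.3,0,0,0.002,0,-0.3,0,0,0.002,0,-0.3,0,0,0.04,0,-0.3,0,0,0.1,0,-0.3,0,0,0.2,0,-0.3,0,0,0.2,0,-0.3,0,0,0.2,0]

```text
time_s: 7.55
ee_pos: [0.5479, 0.0896, 0.3256]
eef_rot: [3.14, 0.0, 1.696]
force: [0.5, -0.0, -0.8]
grip_width: 0.0606
```

```bash
python3 - <<'E'
from h import *
import pickle
o=sensors.get_obs(); P=par('wrist'); im=vision.camera('wrist'); cv2.imwrite('pics/w7.png',im); pickle.dump(P,open('w7.p','wb'))
print(o['ee_pos'],o['eef_rot'],o['time_s'],o['grip_width'],o['force'],o['qpos'])
cv2.imwrite('pics/w7z.png',cv2.resize(im[130:330,210:430],None,fx=3.5,fy=3,interpolation=cv2.INTER_CUBIC))
E
```

```text
[0.54791912 0.08959835 0.32560002] [3.14031349e+00 3.32718028e-05 1.69647590e+00] 7.55 0.060641238925059765 [ 0.46807572 -0.04270692 -0.76831204] [ 9.61191211e-02  3.87620410e-01  1.59573082e+00  4.96937405e-06
  1.15696184e+00 -2.95624672e-02]
```

View pics/w7z.png

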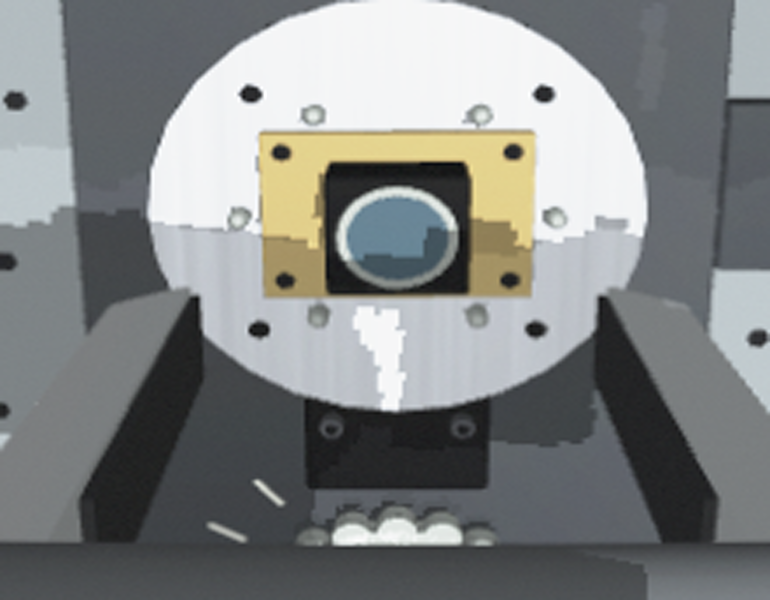

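The wrist view shows the cell seated flat, with gaps to all six pins, and let go. Next I'll look at the knob from above.

>>> arm_command:
  plan: [-0.1,0.01,-0.1,0,0,-0.1,0.025,-0.2,0,0,-0.1,0.043,-0.3,0,0,-0.1,0.043,-0.343,0,0,-0.1,0.043,-0.343,0,0,-0.1,0.043,-0.343,0,0,-0.1,0.043,-0.343,0,0]

```text
time_s: 8.3
ee_pos: [0.5651, -0.0466, 0.3247]
eef_rot: [-3.141, -0.0, 1.697]
force: [-0.8, 0.4, 0.0]
grip_width: 0.0518
```

```bash
python3 - <<'E'
from h import *
import pickle
o=sensors.get_obs(); P=par('wrist'); im=vision.camera('wrist'); cv2.imwrite('pics/w8.png',im); pickle.dump(P,open('w8.p','wb'))
print(o['ee_pos'],o['eef_rot'],o['time_s'],o['grip_width'],o['force'],o['qpos'])
for n in ['knob_grip','nest']:
    for r in vision.pinpoint(n,'wrist')[:2]: print(r, onz('wrist',[r['at']],.055,P))
cv2.imwrite('pics/w8z.png',cv2.resize(im[130:330,210:430],None,fx=3.5,fy=3,interpolation=cv2.INTER_CUBIC))
E
```

```text
[ 0.56513053 -0.04663024  0.32465122] [-3.14065222e+00 -4.24398621e-04  1.69739732e+00] 8.3 0.051796376387850625 [-0.76602122  0.42018354  0.03818658] [-1.46934710e-01  4.13742694e-01  1.56105744e+00  1.68034548e-04
  1.16781264e+00 -2.73601879e-01]
{'at': [206.7, 320.7], 'confidence': 0.93} [[ 0.56268258 -0.04758153  0.055     ]]
```

View pics/w8z.png

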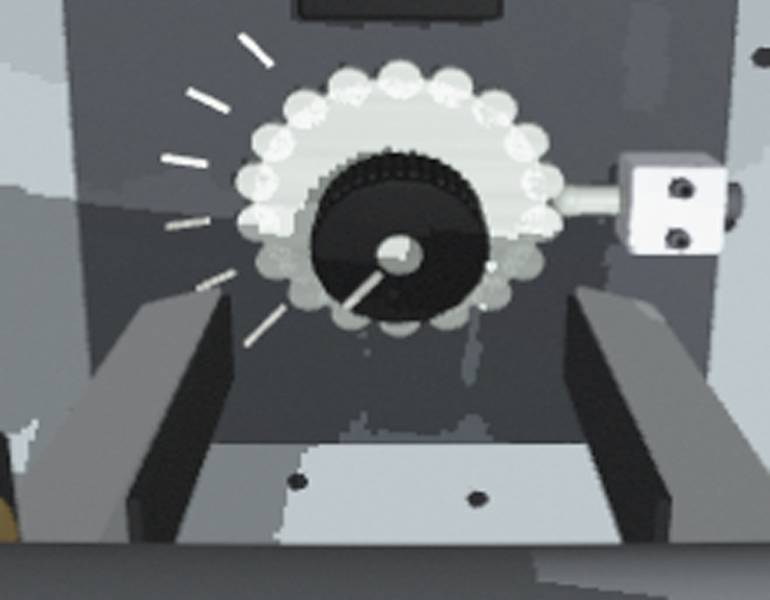

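```bash
python3 - <<'E'
from h import *
import pickle
P=pickle.load(open('w8.p','rb'))
f=lambda L:[(130+(y+.5)/3-.5,210+(x+.5)/3.5-.5) for x,y in L]
print(onz('wrist',f([(400,252),(310,248),(490,248),(400,322),(400,182)]),.07,P))
# bias check with stage
P7=pickle.load(open('w7.p','rb')); c=onz('wrist',f([(398,236)]),.063,P7)
px=f([(313,115),(481,115),(556,216),(238,216),(318,316),(477,316)])
print(onz('wrist',px,.046,P7).mean(0))
E
```

```text
[[ 0.56512101 -0.04791596  0.07      ]
 [ 0.54721114 -0.04923456  0.07      ]
 [ 0.58278277 -0.0446757   0.07      ]
 [ 0.5673327  -0.06515739  0.07      ]
 [ 0.56298862 -0.03129084  0.07      ]]
[0.54778664 0.08952348 0.046     ]
```

>>> arm_command:
  plan: [-0.1,0,0,-0.08,0,-0.1,0,0,-0.15,0,-0.1,0,0,-0.2,0,-0.1,0,0,-0.22,0,-0.1,0,0,-0.22,0,-0.1,0,0,-0.22,0]

```text
time_s: 9.05
ee_pos: [0.5655, -0.0474, 0.2382]
eef_rot: [3.14, 0.0, 1.697]
force: [-0.5, -1.0, 1.6]
grip_width: 0.0515
```

```bash
python3 - <<'E'
from h import *
im=vision.camera('wrist');o=sensors.get_obs()
print(o['ee_pos'],o['force'],o['moment'])
cv2.imwrite('pics/w9z.png',cv2.resize(im[130:330,210:430],None,fx=3.5,fy=3,interpolation=cv2.INTER_CUBIC))
E
```

```text
[ 0.56551071 -0.04749314  0.23848087] [ 0.4967753   0.3334634  -0.13496306] [0.01051604 0.00914409 0.03360209]
```

View pics/w9z.png

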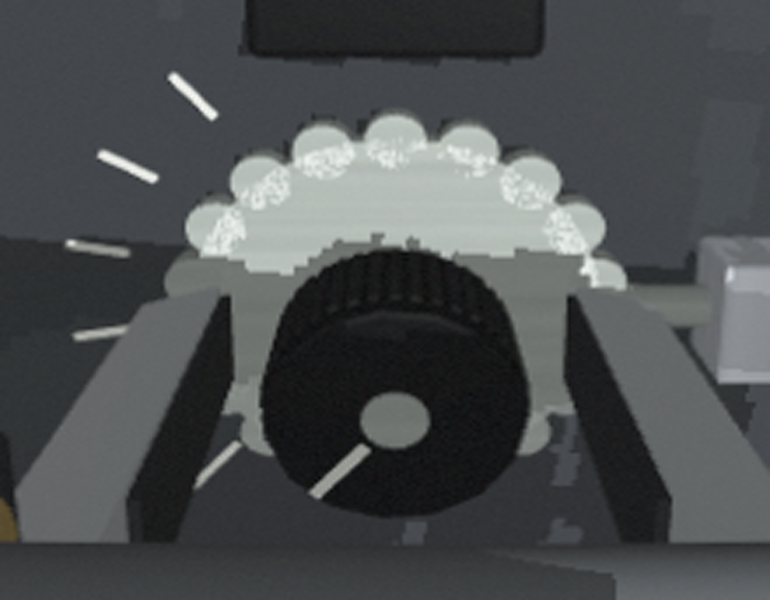

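>>> arm_command:
  plan: [0.1,0,0,-0.003,0,0.3,0,0,-0.003,0,0.6,0,0,-0.003,0,0.6,0,0,-0.003,0,0.6,0,0,-0.003,0]
  newtons: 45

```text
time_s: 9.6
ee_pos: [0.5652, -0.0476, 0.2365]
eef_rot: [3.141, 0.0, 1.696]
force: [-3.2, 0.8, 6.1]
grip_width: 0.0353
```

>>> arm_command:
  plan: [0.6,0,0,0,-0.025,0.6,0,0,0,-0.05,0.6,0,0,0,-0.075,0.6,0,0,0,-0.1,0.6,0,0,0,-0.125,0.6,0,0,0,-0.15,0.6,0,0,0,-0.1667,0.6,0,0,0,-0.1667,0.6,0,0,0,-0.1667,0.6,0,0,0,-0.1667]

```text
time_s: 10.6
ee_pos: [0.5654, -0.0477, 0.2365]
eef_rot: [3.141, -0.0, 1.349]
force: [0.6, -0.4, 5.3]
grip_width: 0.0352
```

```bash
python3 - <<'E'
from h import *
im=vision.camera('wrist');o=sensors.get_obs()
print(o['ee_pos'],o['eef_rot'],o['force'],o['moment'],o['grip_width'])
cv2.imwrite('pics/w10z.png',cv2.resize(im[100:330,180:460],None,fx=2.8,fy=2.6,interpolation=cv2.INTER_CUBIC))
E
```

```text
[ 0.56537283 -0.04766128  0.23648281] [ 3.14051969e+00 -5.49360377e-05  1.34860670e+00] [0.27114636 0.34051258 5.69656271] [-0.02702164  0.05214744  0.04984639] 0.03567219065930566
```

View pics/w10z.png

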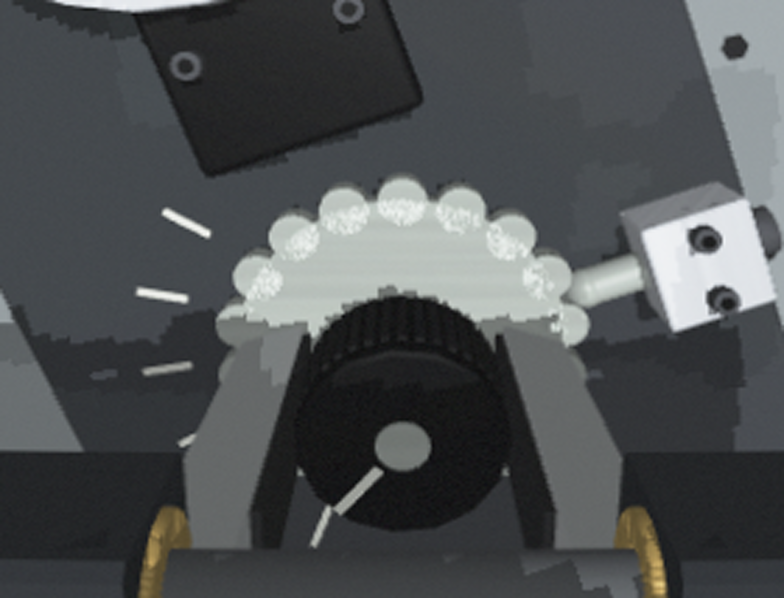

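The pointer kept its place in the tool frame and the scene turned 20° underneath, so it is at click one without slip. Now the second.

>>> arm_command:
  plan: [0.6,0,0,0,-0.025,0.6,0,0,0,-0.05,0.6,0,0,0,-0.075,0.6,0,0,0,-0.1,0.6,0,0,0,-0.125,0.6,0,0,0,-0.15,0.6,0,0,0,-0.1667,0.6,0,0,0,-0.1667,0.6,0,0,0,-0.1667]

```text
time_s: 11.55
ee_pos: [0.5655, -0.0477, 0.2365]
eef_rot: [3.14, -0.001, 1.0]
force: [2.9, -2.0, 4.8]
grip_width: 0.0351
```

>>> arm_command:
  plan: [0.6,0,0,0,-0.025,0.6,0,0,0,-0.05,0.6,0,0,0,-0.075,0.6,0,0,0,-0.1,0.6,0,0,0,-0.125,0.6,0,0,0,-0.15,0.6,0,0,0,-0.1667,0.6,0,0,0,-0.1667,0.6,0,0,0,-0.1667,0.6,0,0,0,-0.1667]

```text
time_s: 12.55
ee_pos: [0.5656, -0.0479, 0.2365]
eef_rot: [3.14, -0.001, 0.651]
force: [5.1, -2.5, 3.0]
grip_width: 0.0359
```

```bash
python3 - <<'E'
from h import *
im=vision.camera('wrist');o=sensors.get_obs()
print(o['ee_pos'],o['eef_rot'],o['force'],o['moment'],o['grip_width'],o['time_s'],o['joint_vel'].round(3))
cv2.imwrite('pics/w11.png',im)
cv2.imwrite('pics/w11z.png',cv2.resize(im[100:330,180:460],None,fx=2.8,fy=2.6,interpolation=cv2.INTER_CUBIC))
for n,(r,c) in [('side',(110,260)),('scene',(170,280))]:
    cv2.imwrite(f'pics/{n}11.png',cv2.resize(vision.camera(n)[r:r+110,c:c+140],None,fx=5,fy=5,interpolation=cv2.INTER_CUBIC)[:600])
E
```

```text
[ 0.56555386 -0.0478644   0.23648509] [ 3.13983457e+00 -1.33639372e-03  6.50550087e-01] [ 4.76107525 -2.36160211  5.99863293] [-0.49072672 -0.76661322  0.14431804] 0.0353851574512398 12.6 [-0.     0.001 -0.     0.001  0.    -0.   ]
```

View pics/w11.png

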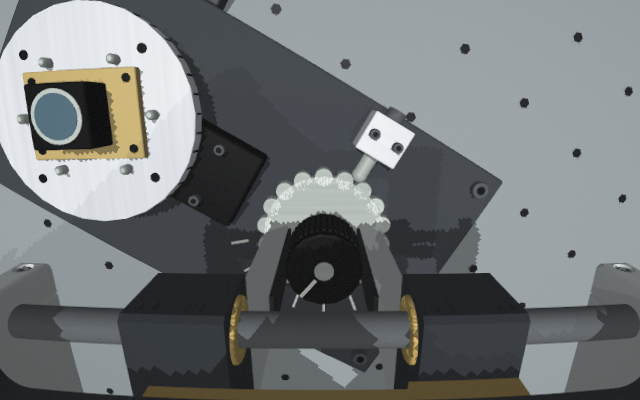

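View pics/side11.png

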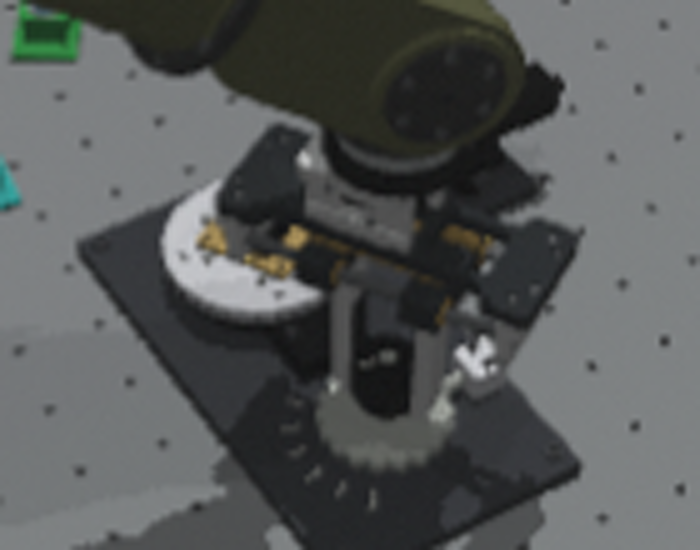

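View pics/scene11.png

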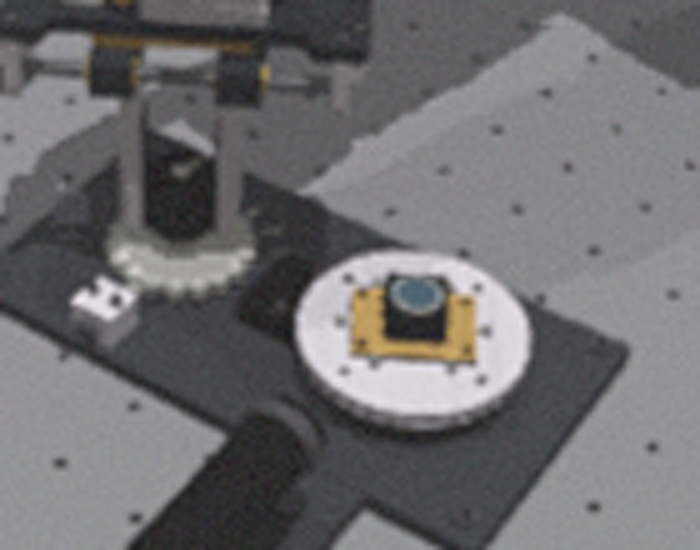

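```bash
python3 - <<'E'
from h import *
P=par('wrist')
w=onz('wrist',[(119,22),(115,152)],.046,P); d=w[1]-w[0]; a=np.arctan2(d[1],d[0]); print(w.mean(0),a,'stage angle',0.1256-a, np.linalg.norm(d))
im=cv2.imread('pics/w11.png'); cv2.imwrite('pics/w11c.png',cv2.resize(im[0:220,0:210],None,fx=3.5,fy=2.7,interpolation=cv2.INTER_CUBIC))
E
```

```text
[0.54870908 0.08714694 0.046     ] -0.9174472029325189 stage angle 1.0430472029325188 0.06970070906096722
```

View pics/w11c.png

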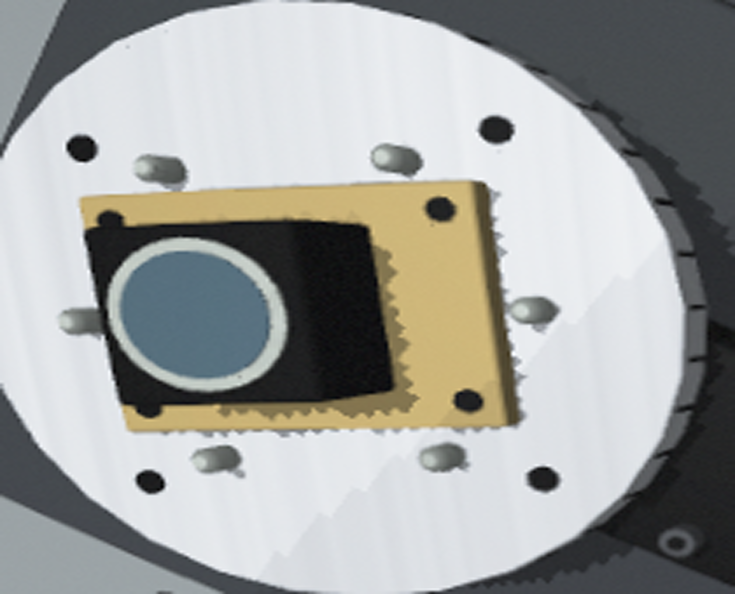

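Stage angle measured from the pins is 1.043 rad against a target of 1.047, and the cell is still flat between the pins. I'll hold a moment longer, then hand in.

>>> arm_command:
  plan: [0.6,0,0,0,0,0.6,0,0,0,0,0.6,0,0,0,0,0.6,0,0,0,0,0.6,0,0,0,0,0.6,0,0,0,0,0.6,0,0,0,0,0.6,0,0,0,0]

```text
time_s: 13.5
ee_pos: [0.5656, -0.0478, 0.2365]
eef_rot: [3.14, -0.001, 0.651]
force: [4.6, -3.0, 4.0]
grip_width: 0.0351
```

```bash
python3 - <<'E'
from h import *
o=sensors.get_obs(); print(o['eef_rot'],o['grip_width'],o['joint_vel'].round(3),o['force'],o['time_s'])
print(job.hand_in())
E
```

```text
[ 3.13979467e+00 -1.35021792e-03  6.50625377e-01] 0.03507649368820944 [ 0.     0.002  0.     0.    -0.001  0.001] [ 4.55830635 -3.04442392  3.96468233] 13.5
the job is handed in; nothing more can be done
None
```

I picked up the gold filter cell, set it down between the stage pins and let go. I then gripped the knob at 45 N, turned it clockwise by three stops, and handed the job in at 13.5 s while still holding it. The hand-in gave no verdict.

**Stage angle:** it measured 1.043 rad from the pins, against 1.047 for the third stop. The tool itself turned 1.046 rad.

**Clicks:** I counted them by angle, with three turns of 20° each. The force and moment readings, taken only after each turn, did not show the clicks themselves.

**Cell and grip:** the last wrist picture showed the cell lying flat with a gap to the pins. Its far side was partly hidden in that view, but all six gaps were visible when I let go. The gripper was 35 mm open on the 36 mm knob and the arm was at rest.

**Disagreements:** plane lengths measured from the wrist camera came out about 1.2% short. The knob position from the pinpoint network was about 2.5 mm off in x from my own measurement, so I used mine. I did not re-measure the bystanders at the end, but the arm did not go near them.

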